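# Scrub out the blue cup, then hold the brush up level for inspection

## Task

Scrub out the blue cup with the orange-handled brush that stands in it: raise the brush about 3 cm and push it back down to the bottom of the cup, at least twice. Then draw the brush out, turn it from upright to level so that its bristles can be looked over, and finish while still holding it still and level in the gripper, all of it at least 20 cm above the bench and clear of everything else. Leave the roll, the pads and the coils beside it where they are.

Things in the scene. Friction and masses are not known exactly. Their poses are not given: they have to be found in the camera images.
- brush: Loose rigid brush, 210 mm long, 70 to 140 g; stands upright in the cup on its floor, bristles down. Origin: centre of the flat bristle end; z runs along its axis to the handle: white round head, diameter 38 mm, z 0 to 45; steel rod, diameter 10, to 100; black 24 mm square collar, to 106; orange 20 x 20 mm square handle, to 210, flat sides facing x and y: grip across either.
- brush_tip (a point): Centre of the flat bristle end of the brush, its origin.
- brush_grip (a point): Point on the brush's axis inside the orange handle, 165 mm from the bristle end and 45 mm from the handle's end; a good place to grip.
- brush_top (a point): Free end of the orange handle, 210 mm from the bristle end, on the axis.
- cup: Blue cup fixed firmly to the bench on a 100 x 100 x 10 mm aluminium flange; upright; origin at the centre of the flange's underside, on the bench. Outside diameter 58 mm, inside 46 mm, rim 97 mm above the bench, inner floor 13 mm above the bench (84 mm deep). The bristle head has 4 mm of room all round.
- cup_floor (a point): Centre of the cup's inner floor, 13 mm above the bench; axes z up.
- cup_rim (a point): Centre of the cup's mouth, 97 mm above the bench.
- red_roll: Bystander: standing brick-red ribbed rubber roll, 94 mm in diameter over the ribs, 85 mm high, loose, origin at the centre of its underside.
- pad_stack: Bystander: square stack of black rubber pads 90 x 90 mm, 45 mm high, loose, origin at the centre of its underside.
- white_coils: Bystander: two white coils stacked as one piece, 84 mm in diameter, 36 mm high, loose, origin at the centre of its underside.
There are look-alikes about, which are no part of the job. Of the things that look like the brush, the smallest one is meant.

How it is judged:
By the outcome, as a careful person would: the job done as asked, in the order asked, and still so for the second after the job is handed in, while the arm keeps its last pose, push and grip.
It also fails if it takes over 38 s, if anything falls off the work surface, if the arm or the gripper's body presses on something with over 40 N, if the wrist force passes 120 N, or if a joint passes its speed limit or range.

## Robot

A 7-joint arm with a two-finger parallel gripper is mounted at the origin on the work surface. World frame = base frame: x ahead of the robot, y to its left, z up, the work surface at z = 0. Lengths are in m, angles in rad, forces in N, time in s.
With the tool pointing down it reaches from about 0.4 to 0.85 m from the base axis. Payload 4.5 kg.
Tool frame: the origin (TCP) lies at the very end of the fingers, on their centre line; the grasp point (between the pads) lies 19 mm behind it; z points along the fingers, y is the line along which they close (so a half turn about z gives the same grasp; the last joint's range is limited). The gripper opens to 88 mm and grips with 3 to 60 N. Pads are 18 mm wide; open, the fingers measure 123 mm over their backs; the gripper's body (75 mm by 187 mm) begins 45 mm behind the grasp point.
Start: joints at [-1.129, 0.689, -0.195, 1.565, 0.157, 0.902, -0.215], TCP at [0.248, 0.574, 0.239] pointing down, gripper open.
Joint ranges: [-3.01, 3.01], [-0.46, 2.08], [-1.47, 1.51], [0.13, 2.56], [-1, 4.14], [0.04, 2.09], [-2.66, 2.66]. Speed limits (rad/s): [2.57, 2.57, 3.14, 3.14, 3.14, 3.14, 3.14].

## Interface

Orientations are given as a unit quaternion [x, y, z, w].
In Python, from plant import r, optics gives the robot as it stands.
- The arm moves only by the tool servo_tool, never from a script. Its arguments are lists of equal length, an entry for each row: "translation": the shift along the tool's x, y, z in m, a list of three; "turn": the turn, a rotation vector about the tool's x, y, z in rad, a list of three. In form: {"translation": [[dx, dy, dz], ...], "turn": [[rx, ry, rz], ...]}. A call has 1 to 10 rows; each row shifts and turns the commanded pose from where the row before left it, along the tool's axes as they then stand; what a row does not reach is not made up. A row lasts 1/8 s, in which the tool goes at most 62.5 mm and 10.7 degrees, less where a joint would pass 70% of its speed; a pose out of reach is approached as far as the arm can. A call is refused whole if a number of a shift passes 0.0625 or a number of a turn 0.188, either way. A call with a gripper value outside its range is refused whole. "grip" is the opening, from 0 (shut) to 1 (fully open), set as the call begins (left out, the last holds). The fingers move at their own pace and stop on an object; "grip_force" is the grip in N (left out, the last holds). Time passes only in rows, so rows that do not move let the fingers close. It gives the time, the measured TCP pose, the force, the opening and the grip force at its end, in the units of the state.
- r.get_state(): the state, without advancing time (a new reading comes with each control period).
- optics.snapshot(name): name is "scene" or "top" or "wrist"; returns a dict with "img" (480x640x3 uint8, red, green, blue), "z_map" (480x640 float32, m along the optical axis (not along the pixel's ray), 0 where there is no reading), "mtx" (3x3 intrinsics, pixels), "R" (3x3) and "t" (3): a world point X has camera coordinates R X + t. Camera axes: x right, y down, z forward; pixel columns grow to the right and rows downward; lengths in m; the calibration is good to about 2 mm. A picture is of the moment at which its call begins.
- r.finish_job(): hands the job in; it is judged then, once.
The state is a dict: "clock": time; "q": joint angles; "qd": joint speeds; "joint_torque": joint torques, N m; "tool_pos": TCP position; "eef_rot": TCP orientation; "contact_force": force on the tool from outside, world axes, zero at the start; "moment": the same for the moment, N m; "opening": opening from 0.0 (shut) to 1.0 (fully open); "finger_force": force on a finger pad.
Only numpy, scipy, OpenCV 4.12 (cv2) and the standard library are available. Lean on these libraries where they do the work, as an engineer would, in place of code of your own. Each camera call takes 0.05 s, during which the arm holds its last target. There are 200 camera calls.

## Working session

There is one attempt and no reset: what is moved stays moved. The work goes in short steps, Python scripts to look and compute and a tool call to move; the robot and the scene stay as the last step left them, time stands still between calls to the robot, and variables do not carry over. Pictures are saved under pics/ and viewed, at most 10 in all, crops included, and the job is handed in when it is done.

Besides the shell and the picture viewer there is one more tool, called after "Request:" as a command line: name --argument value ..., lists and objects as JSON in quotes. servo_tool: Moves the arm, as the interface text tells. Its arguments: {"type":"object","properties":{"translation":{"type":"array"},"turn":{"type":"array"},"grip":{"type":"number"},"grip_force":{"type":"number"}},"required":["translation","turn"]}

```bash
mkdir -p pics; python3 - <<'E'
from plant import r, optics
import cv2,numpy as np
a=[]
for n in ("scene","top"):
    s=optics.snapshot(n); np.savez(f"{n}.npz",**s); cv2.imwrite(f"pics/{n}.png",s["img"][:,:,::-1])
st=r.get_state(); print(st)
E
```

```text
{'clock': 0.1, 'q': array([-1.12919656,  0.68989632, -0.19454259,  1.56621815,  0.15725452,
        0.90248403, -0.21514431]), 'qd': array([-5.74730084e-05, -2.81467917e-03, -8.93457399e-04, -1.39404860e-03,
        9.33085555e-04, -1.37373883e-03, -1.10379704e-03]), 'joint_torque': array([-3.07926348e-03, -5.28495955e+01, -1.27126817e+00, -1.53836900e+01,
       -5.24709548e-02,  1.97768539e-03,  3.94945585e-05]), 'tool_pos': array([0.24766567, 0.57323015, 0.23799898]), 'eef_rot': array([ 2.02480848e-01,  9.79285888e-01, -7.99145140e-04, -1.31442655e-04]), 'contact_force': array([-0.79461092, -0.60265746, -0.06242869]), 'moment': array([ 0.03228759,  0.00520609, -0.03986994]), 'finger_force': 0.0, 'opening': 1.002256255475384}
```

View pics/scene.png

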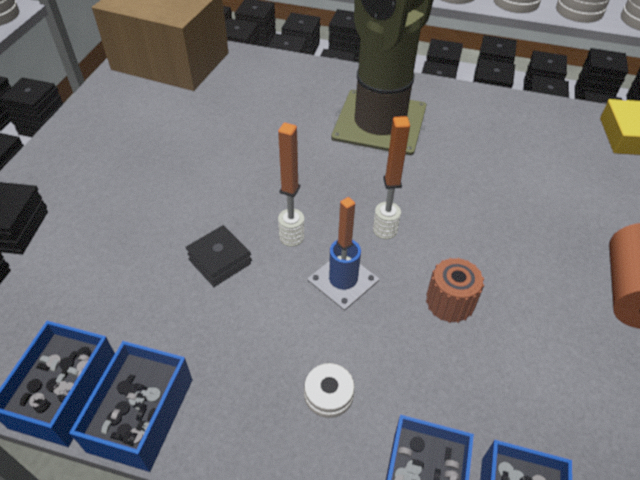

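View pics/top.png

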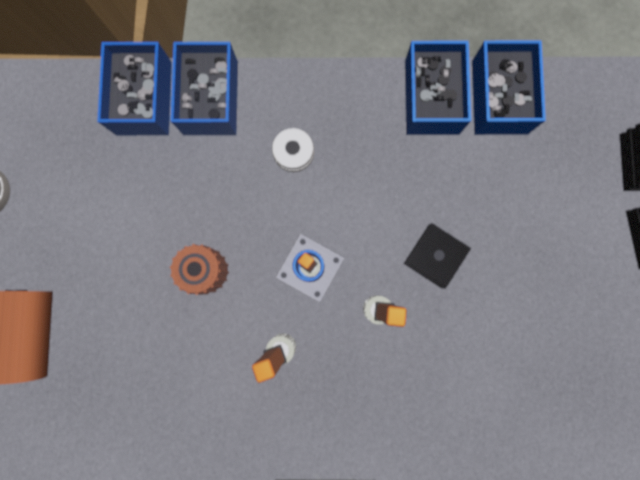

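The scene view shows the small brush standing in the blue cup at about (345,240), with taller look-alikes at (290,185) and (393,180), pads at (218,255), the roll at (455,290) and coils at (330,388). In the top view the target handle is at (306,261), the cup at (309,266), and the look-alikes at (385,312) and (273,360).

```bash
cat > h.py <<'E'
import numpy as np, cv2
def load(n): return dict(np.load(f"{n}.npz"))
def world(s,u,v,z=None):
    u=np.asarray(u,float);v=np.asarray(v,float)
    d=np.stack([u,v,np.ones_like(u)],-1)@np.linalg.inv(s["mtx"]).T
    if z is None:
        k=s["z_map"][v.astype(int),u.astype(int)]; return (d*k[...,None]-s["t"])@s["R"]
    c=-s["R"].T@s["t"]; w=d@s["R"]; return c+w*((z-c[2])/w[...,2])[...,None]
def orange(s):
    h=cv2.cvtColor(s["img"],cv2.COLOR_RGB2HSV); return cv2.inRange(h,(5,140,60),(20,255,255))
E
python3 - <<'E'
from h import *
for n in ("top","scene"):
    s=load(n); m=orange(s); k,l,st,c=cv2.connectedComponentsWithStats(m)
    print(n,"cam",-s["R"].T@s["t"])
    for i in range(1,k):
        if st[i,4]<60: continue
        v,u=np.where(l==i); P=world(s,u,v); 
        print(st[i],c[i].round(1),"z pct",np.percentile(P[:,2],[2,50,90,98]).round(3),"med",np.median(P,0).round(3))
        if n=="top" and st[i,4]<2000:
            zt=np.percentile(P[:,2],95); q=P[:,2]>zt-0.012
            pts=P[q]; print("  top face",pts.mean(0).round(4),"rect",cv2.minAreaRect((pts[:,:2]*1000).astype(np.float32)))
s=load("top")
h=cv2.cvtColor(s["img"],cv2.COLOR_RGB2HSV); b=cv2.inRange(h,(105,120,50),(125,255,255))
b[:200]=0; b[330:]=0
v,u=np.where(b>0); P=world(s,u,v,.097); print("cup rim",cv2.minEnclosingCircle((P[:,:2]*1000).astype(np.float32)),len(u), np.percentile(world(s,u,v)[:,2],[5,50,95]))
# others
for nm,(uu,vv) in dict(roll=(180,268),pads=(437,240),coils=(280,150),flange=(310,240),headL=(290,350),headR=(370,312)).items(): print(nm,world(s,uu,vv).round(3))
E
```

```text
top cam [ 0.46038902 -0.00551407  0.94402219]
[299 254  14  15 130] [305.7 260.8] z pct [0.217 0.222 0.223 0.225] med [0.506 0.028 0.222]
  top face [0.506  0.029  0.2217] rect ((506.0536804199219, 28.846656799316406), (18.304826736450195, 17.373355865478516), 46.250694274902344)
[   0  292   51   91 4221] [ 23.3 335.1] z pct [0.052 0.099 0.115 0.118] med [0.382 0.535 0.099]
[386 305  20  21 352] [395.3 315.5] z pct [0.28  0.284 0.286 0.287] med [ 0.427 -0.098  0.284]
  top face [ 0.4265 -0.0982  0.2842] rect ((426.4861145019531, -98.80736541748047), (25.804275512695312, 25.438175201416016), 83.27367401123047)
[253 358  22  24 379] [263.6 369.5] z pct [0.277 0.284 0.286 0.287] med [0.354 0.082 0.284]
  top face [0.3541 0.0819 0.2894] rect ((395.67413330078125, 38.955684661865234), (29.772920608520508, 154.19436645507812), 44.57597351074219)
scene cam [1.15267692 0.15307698 0.89691895]
[420  26  63  22 356] [451.6  35.6] z pct [-0.732 -0.686 -0.66  -0.652] med [-1.717  0.11  -0.686]
[516  41  73  24 428] [552.1  51.2] z pct [-0.738 -0.681 -0.659 -0.651] med [-1.717  0.629 -0.681]
[627  57  13  17 111] [632.9  64.8] z pct [-0.732 -0.692 -0.66  -0.65 ] med [-1.717  1.027 -0.692]
[386 116  24  68 960] [397.2 146.1] z pct [0.083 0.24  0.285 0.287] med [0.364 0.085 0.24 ]
[279 123  17  43 285] [285.9 138.2] z pct [0.214 0.283 0.287 0.288] med [ 0.437 -0.099  0.283]
[341 198  13  17 115] [346.6 203.9] z pct [0.208 0.223 0.225 0.226] med [0.511 0.03  0.223]
[ 610  229   30   99 1130] [622.8 285.4] z pct [0.013 0.071 0.089 0.098] med [0.449 0.527 0.071]
cup rim ((505.4597473144531, 30.53371238708496), 27.846477508544922) 255 [0.01966501 0.09567131 0.09864664]
roll [0.501 0.264 0.086]
pads [ 0.558 -0.215  0.04 ]
coils [0.738 0.09  0.032]
flange [0.561 0.031 0.012]
headL [0.352 0.065 0.059]
headR [ 0.421 -0.083  0.057]
```

```bash
python3 - <<'E'
import cv2
a=cv2.imread("pics/top.png")[225:305,265:355]; b=cv2.imread("pics/scene.png")[190:310,295:395]
a=cv2.resize(a,(400,356),interpolation=2); b=cv2.resize(b,(297,356),interpolation=2)
cv2.imwrite("pics/crop.png",cv2.hconcat([a,b]))
E
```

```text
(no output)
```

View pics/crop.png

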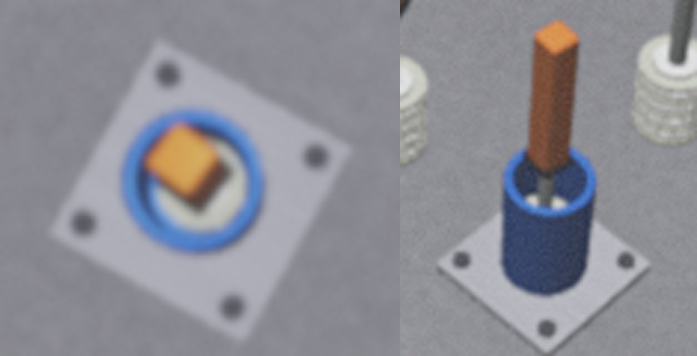

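The crop shows the handle top at about (185,158) in the left half, slightly off the cup centre and turned about 45°. I'll move over it.

Request:
servo_tool --translation '[[-0.02, -0.018, -0.01], [-0.036, -0.032, -0.01], [-0.04, -0.035, -0.01], [-0.04, -0.035, -0.01], [-0.04, -0.035, -0.01], [-0.04, -0.035, -0.01], [-0.04, -0.035, -0.01], [-0.04, -0.035, -0.01], [-0.04, -0.035, -0.01], [-0.04, -0.035, -0.01]]' --turn '[[0, 0, 0], [0, 0, 0], [0, 0, 0], [0, 0, 0], [0, 0, 0], [0, 0, 0], [0, 0, 0], [0, 0, 0], [0, 0, 0], [0, 0, 0]]' --grip 1

```text
clock: 1.35
tool_pos: [0.4625, 0.12, 0.3389]
eef_rot: [0.202, 0.979, -0.0, -0.0]
contact_force: [0.9, -0.1, 0.4]
opening: 0.999
finger_force: 0.0
```

Request:
servo_tool --translation '[[-0.035, -0.03, 0], [-0.025, -0.02, 0], [-0.017, -0.017, 0], [0, 0, 0], [0, 0, 0], [0, 0, 0], [0, 0, 0], [0, 0, 0]]' --turn '[[0, 0, 0], [0, 0, 0], [0, 0, 0], [0, 0, 0.11], [0, 0, 0.12], [0, 0, 0.11], [0, 0, 0], [0, 0, 0]]'

```text
clock: 2.35
tool_pos: [0.5061, 0.0297, 0.3385]
eef_rot: [0.364, 0.931, -0.0, -0.0]
contact_force: [0.2, -0.5, -0.2]
opening: 1.004
finger_force: 0.0
```

```bash
cat > look.py <<'E'
from plant import r, optics
from h import *
import sys
from scipy.spatial.transform import Rotation as Ro
s=optics.snapshot("wrist"); np.savez("wrist.npz",**s); cv2.imwrite(f"pics/{sys.argv[1]}.png",s["img"][:,:,::-1])
st=r.get_state(); M=Ro.from_quat(st["eef_rot"]).as_matrix(); print(st["clock"],st["tool_pos"],st["q"].round(2)); print(M.round(3))
print("yaw y",np.degrees(np.arctan2(M[1,1],M[0,1])))
m=orange(s); k,l,cs,c=cv2.connectedComponentsWithStats(m)
for i in range(1,k):
    if cs[i,4]<100: continue
    v,u=np.where(l==i); P=world(s,u,v); q=abs(P[:,2]-.223)<.008
    print(cs[i],c[i].round(1),np.median(P,0).round(4),q.sum())
    if q.sum()>80:
        R=cv2.minAreaRect((world(s,u[q],v[q],.223)[:,:2]*1000).astype(np.float32)); print("topface",P[q].mean(0).round(4),R); t=np.r_[R[0],223]/1000; print("in tool",((t-st["tool_pos"])@M).round(4))
E
python3 look.py w1
```

```text
2.4 [0.50613335 0.02969368 0.33859174] [-0.08  0.41 -0.11  1.78  0.05  0.96  0.62]
[[-0.734  0.679 -0.   ]
 [ 0.679  0.734  0.   ]
 [ 0.    -0.    -1.   ]]
yaw y 47.2452690055466
[ 192    0   63   32 1215] [228.   11.5] [0.3661 0.0815 0.1851] 146
topface [0.3661 0.0792 0.222 ] ((365.49957275390625, 77.64618682861328), (15.10909366607666, 4.496028423309326), 47.31896209716797)
in tool [ 0.1358 -0.0602  0.1156]
[ 420    0  125   90 5414] [472.5  47.9] [0.5043 0.2144 0.0849] 0
[ 470    1   49   55 1210] [494.   27.7] [0.4997 0.2421 0.0867] 0
[ 306  192   31   58 1180] [321.2 218.7] [0.5014 0.0361 0.2109] 549
topface [0.5062 0.0329 0.2223] ((505.92962646484375, 32.414127349853516), (19.185043334960938, 21.017906188964844), 52.815643310546875)
in tool [0.002  0.0019 0.1156]
[  11  222  156  108 6792] [ 88.3 281.5] [ 0.4261 -0.084   0.2575] 564
topface [ 0.4271 -0.0837  0.2232] ((426.85284423828125, -84.80038452148438), (13.845683097839355, 27.044586181640625), 84.19598388671875)
in tool [-0.0195 -0.1379  0.1156]
[562 365  48  38 418] [586.7 380.2] [0.5203 0.0876 0.4172] 0
[582 404  29  40 280] [597.4 424.4] [0.5247 0.0836 0.4224] 0
```

View pics/w1.png

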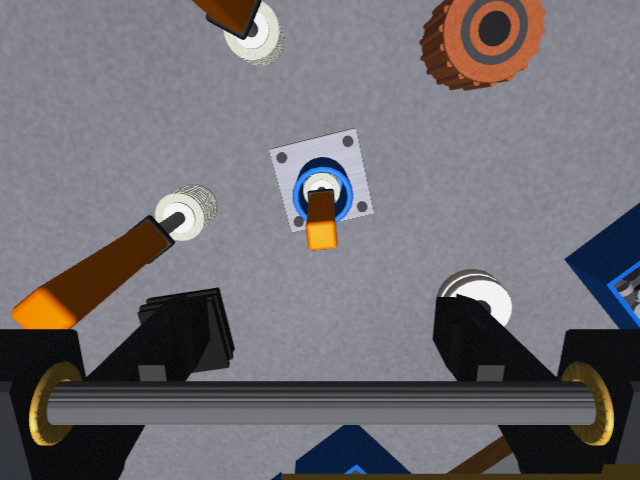

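The wrist view shows the target handle's top face at about (322,235), nearly aligned with the image axes and centred between the fingers. The next script refines that from the bright top face only.

```bash
python3 - <<'E'
from h import *
s=load("wrist"); h=cv2.cvtColor(s["img"],cv2.COLOR_RGB2HSV); m=cv2.inRange(h,(8,150,200),(22,255,255)); m[:,:290]=0;m[:190]=0;m[270:]=0;m[:,350:]=0
v,u=np.where(m>0); print(len(u),u.min(),u.max(),v.min(),v.max(),h[235,322],h[210,320])
P=world(s,u,v,.223); R=cv2.minAreaRect((P[:,:2]*1000).astype(np.float32)); print(R,P.mean(0))
print("img rect",cv2.minAreaRect(np.stack([u,v],1).astype(np.float32)))
# rim circle in wrist
b=cv2.inRange(h,(105,150,180),(125,255,255)); b[:150]=0;b[240:]=0;b[:,:280]=0;b[:,370:]=0
v,u=np.where(b>0);P=world(s,u,v,.097); print("rim",cv2.minEnclosingCircle((P[:,:2]*1000).astype(np.float32)))
# steel rod/head white
w=cv2.inRange(h,(0,0,150),(180,60,255)); w[:165]=0;w[192:]=0;w[:,:302]=0;w[:,341:]=0
v,u=np.where(w>0);P=world(s,u,v,.058); print("head",cv2.minEnclosingCircle((P[:,:2]*1000).astype(np.float32)))
E
```

```text
734 306 335 222 249 [ 21 207 244] [ 14 255  80]
((506.815185546875, 31.42520523071289), (18.38140869140625, 18.291501998901367), 52.855674743652344) [0.50679546 0.0315557  0.223     ]
img rect ((320.90985107421875, 235.5082244873047), (26.70804214477539, 28.156614303588867), 84.80557250976562)
rim ((506.45782470703125, 33.66134262084961), 28.376920700073242)
head ((496.962890625, 40.30760955810547), 23.229475021362305)
```

Request:
servo_tool --translation '[[0, 0, 0.01], [0, 0, 0.025], [0, 0, 0.03], [0, 0, 0.03], [0, 0, 0.03], [0, 0, 0.025], [0, 0, 0.015], [0, 0, 0.0085], [0, 0, 0], [0, 0, 0]]' --turn '[[0, 0, -0.07], [0, 0, 0], [0, 0, 0], [0, 0, 0], [0, 0, 0], [0, 0, 0], [0, 0, 0], [0, 0, 0], [0, 0, 0], [0, 0, 0]]'

```text
clock: 3.65
tool_pos: [0.5067, 0.0297, 0.1658]
eef_rot: [0.332, 0.943, 0.0, 0.001]
contact_force: [0.4, -0.4, 0.2]
opening: 0.998
finger_force: 0.0
```

Request:
servo_tool --translation '[[0, 0, 0], [0, 0, 0], [0, 0, 0], [0, 0, 0], [0, 0, 0], [0, 0, 0], [0, 0, 0], [0, 0, 0]]' --turn '[[0, 0, 0], [0, 0, 0], [0, 0, 0], [0, 0, 0], [0, 0, 0], [0, 0, 0], [0, 0, 0], [0, 0, 0]]' --grip 0 --grip_force 30

```text
clock: 4.65
tool_pos: [0.5062, 0.0297, 0.1652]
eef_rot: [0.332, 0.943, 0.0, -0.0]
contact_force: [0.6, -0.1, -0.4]
opening: 0.225
finger_force: 29.7
```

Request:
servo_tool --translation '[[0, 0, -0.006], [0, 0, -0.01], [0, 0, -0.01], [0, 0, -0.006], [0, 0, 0], [0, 0, 0.008], [0, 0, 0.011], [0, 0, 0.009], [0, 0, 0.005], [0, 0, 0]]' --turn '[[0, 0, 0], [0, 0, 0], [0, 0, 0], [0, 0, 0], [0, 0, 0], [0, 0, 0], [0, 0, 0], [0, 0, 0], [0, 0, 0], [0, 0, 0]]'

```text
clock: 5.9
tool_pos: [0.5062, 0.0295, 0.1649]
eef_rot: [0.332, 0.943, -0.0, 0.0]
contact_force: [-2.5, -0.2, 12.3]
opening: 0.223
finger_force: 29.9
```

```bash
python3 - <<'E'
from plant import r,optics
import cv2
st=r.get_state(); print(st["tool_pos"],st["contact_force"],st["moment"],st["opening"])
s=optics.snapshot("scene"); cv2.imwrite("pics/s2.png",cv2.resize(s["img"][120:330,230:450,::-1],None,fx=2.5,fy=2.5))
E
```

```text
[0.5062047  0.02946738 0.16493558] [-2.52519692 -0.15589029 12.32679031] [-0.23141706  0.7089003   0.08254051] 0.22327522606530376
```

View pics/s2.png

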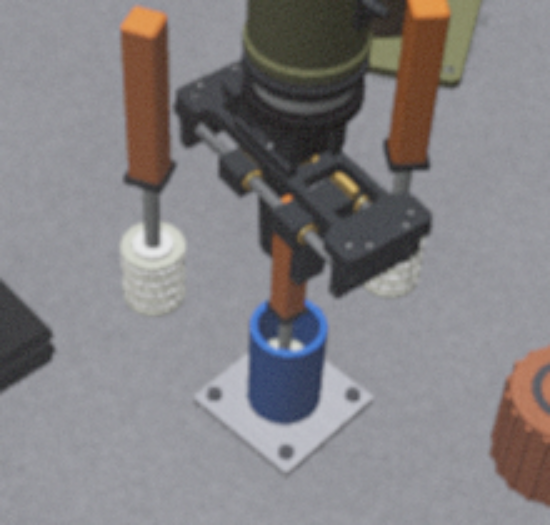

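The picture shows the brush gripped at about (287,270), back on the cup floor, with 12 N of floor contact and nothing else disturbed. I'll do two more strokes.

Request:
servo_tool --translation '[[0, 0, -0.006], [0, 0, -0.01], [0, 0, -0.01], [0, 0, -0.006], [0, 0, 0], [0, 0, 0.008], [0, 0, 0.011], [0, 0, 0.009], [0, 0, 0.004], [0, 0, 0]]' --turn '[[0, 0, 0], [0, 0, 0], [0, 0, 0], [0, 0, 0], [0, 0, 0], [0, 0, 0], [0, 0, 0], [0, 0, 0], [0, 0, 0], [0, 0, 0]]'

```text
clock: 7.2
tool_pos: [0.5057, 0.0295, 0.1649]
eef_rot: [0.332, 0.943, -0.0, -0.0]
contact_force: [-2.5, 0.7, 13.0]
opening: 0.227
finger_force: 30.0
```

Request:
servo_tool --translation '[[0, 0, -0.006], [0, 0, -0.01], [0, 0, -0.01], [0, 0, -0.006], [0, 0, 0], [0, 0, 0.008], [0, 0, 0.011], [0, 0, 0.009], [0, 0, 0.004], [0, 0, 0]]' --turn '[[0, 0, 0], [0, 0, 0], [0, 0, 0], [0, 0, 0], [0, 0, 0], [0, 0, 0], [0, 0, 0], [0, 0, 0], [0, 0, 0], [0, 0, 0]]'

```text
clock: 8.45
tool_pos: [0.5057, 0.0296, 0.1649]
eef_rot: [0.332, 0.943, -0.0, -0.0]
contact_force: [-3.2, 0.2, 12.5]
opening: 0.222
finger_force: 30.0
```

Request:
servo_tool --translation '[[0, 0, -0.01], [0, 0, -0.02], [0, 0, -0.02], [0, 0, -0.03], [0, 0, -0.03], [0, 0, -0.03], [0, 0, -0.03], [0, 0, -0.03], [0, 0, -0.02], [0, 0, 0]]' --turn '[[0, 0, 0], [0, 0, 0], [0, 0, 0], [0, 0, 0], [0, 0, 0], [0, 0, 0], [0, 0, 0], [0, 0, 0], [0, 0, 0], [0, 0, 0]]' --grip_force 45

```text
clock: 9.7
tool_pos: [0.507, 0.0298, 0.3854]
eef_rot: [0.332, 0.943, 0.001, 0.001]
contact_force: [0.8, 0.2, -1.6]
opening: 0.228
finger_force: 45.0
```

```bash
python3 - <<'E'
from plant import r,optics
import cv2
st=r.get_state(); print(st["clock"],st["q"].round(2),st["tool_pos"],st["contact_force"],st["moment"],st["opening"])
s=optics.snapshot("scene"); cv2.imwrite("pics/s3.png",s["img"][:400,100:560,::-1])
E
```

```text
9.7 [-0.06  0.37 -0.13  1.69  0.05  1.08  0.69] [0.50700125 0.02977994 0.3853516 ] [ 0.82004915  0.18751597 -1.5537124 ] [-0.02530306 -0.0013142   0.01492362] 0.22837871461114417
```

View pics/s3.png

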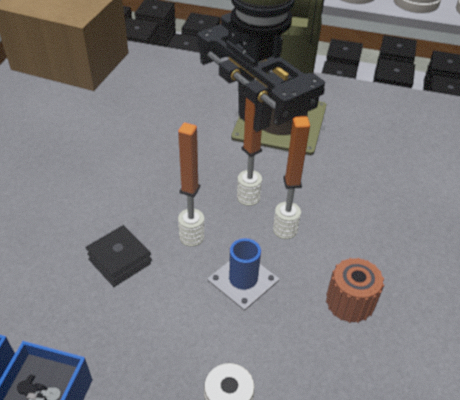

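The picture shows the brush drawn out at about (250,165), clear of the empty cup, with the others in place. I'll rise, yaw so the closing line is sideways, then start tilting a little to see which way joint 5 goes.

Request:
servo_tool --translation '[[0, 0, -0.01], [0, 0, -0.02], [0, 0, -0.02], [0, 0, -0.02], [0, 0, -0.01], [0, 0, 0], [0, 0, 0], [0, -0.03, -0.002], [0, -0.03, -0.002], [0, 0, 0]]' --turn '[[0, 0, -0.07], [0, 0, -0.12], [0, 0, -0.12], [0, 0, -0.12], [0, 0, -0.12], [0, 0, -0.12], [0, 0, 0], [0.1, 0, 0], [0.1, 0, 0], [0, 0, 0]]'

```text
clock: 11.0
tool_pos: [0.5055, -0.0299, 0.4703]
eef_rot: [0.005, 0.995, -0.1, -0.001]
contact_force: [0.4, 1.0, -1.2]
opening: 0.225
finger_force: 45.0
```

```bash
python3 - <<'E'
from plant import r
from scipy.spatial.transform import Rotation as Ro
st=r.get_state(); print(st["clock"],st["q"].round(2),st["tool_pos"]); print(Ro.from_quat(st["eef_rot"]).as_matrix().round(3))
E
```

```text
11.0 [-0.    0.32 -0.23  1.52  0.27  1.36  1.27] [ 0.50551506 -0.02987981  0.47029451]
[[-1.     0.009 -0.003]
 [ 0.01   0.98  -0.198]
 [ 0.001 -0.198 -0.98 ]]
```

Request:
servo_tool --translation '[[0, -0.033, -0.002], [0, -0.045, -0.003], [0, -0.045, -0.003], [0, -0.045, -0.003], [0, -0.03, -0.002]]' --turn '[[0.1, 0, 0], [0.14, 0, 0], [0.14, 0, 0], [0.14, 0, 0], [0.1, 0, 0]]'

```text
clock: 11.62
tool_pos: [0.5044, -0.2008, 0.5658]
eef_rot: [0.004, 0.917, -0.399, -0.002]
contact_force: [-0.6, -0.2, -1.4]
opening: 0.22
finger_force: 45.0
```

```bash
cat > st.py <<'E'
from plant import r
from scipy.spatial.transform import Rotation as Ro
st=r.get_state(); print(st["clock"],st["q"].round(2),st["tool_pos"],st["opening"]); print(Ro.from_quat(st["eef_rot"]).as_matrix().round(3))
E
python3 st.py
```

```text
11.625 [-0.1   0.32 -0.1   1.53  0.83  1.53  1.23] [ 0.50435866 -0.20084106  0.56583638] 0.2203685191540719
[[-1.     0.006 -0.006]
 [ 0.009  0.682 -0.732]
 [ 0.    -0.732 -0.682]]
```

Request:
servo_tool --translation '[[0, -0.033, -0.002], [0, -0.04, -0.003], [0, -0.04, -0.003], [0, -0.04, -0.003], [0, -0.04, -0.003], [0, -0.03, -0.001], [0, -0.01, 0], [0, 0, 0], [0, 0, 0], [0, 0, 0]]' --turn '[[0.1, 0, 0], [0.13, 0, 0], [0.13, 0, 0], [0.13, 0, 0], [0.13, 0, 0], [0.1, 0, 0], [0.03, 0, 0], [0, 0, 0], [0, 0, 0], [0, 0, 0]]'

```text
clock: 12.88
tool_pos: [0.5039, -0.284, 0.7785]
eef_rot: [0.003, 0.708, -0.706, -0.003]
contact_force: [0.2, 0.7, -0.6]
opening: 0.223
finger_force: 45.0
```

```bash
python3 st.py; python3 - <<'E'
from plant import optics
import cv2
a=optics.snapshot("scene")["img"][:,:,::-1]; b=optics.snapshot("wrist")["img"][:,:,::-1]
cv2.imwrite("pics/s4.png",cv2.hconcat([cv2.resize(a,(400,300)),cv2.resize(b,(400,300))]))
E
```

```text
12.875 [-0.2   0.32  0.04  1.56  1.51  1.73  1.26] [ 0.50386296 -0.28403224  0.77850163] 0.2228543959892105
[[-1.    -0.    -0.008]
 [ 0.008  0.002 -1.   ]
 [ 0.    -1.    -0.002]]
```

View pics/s4.png

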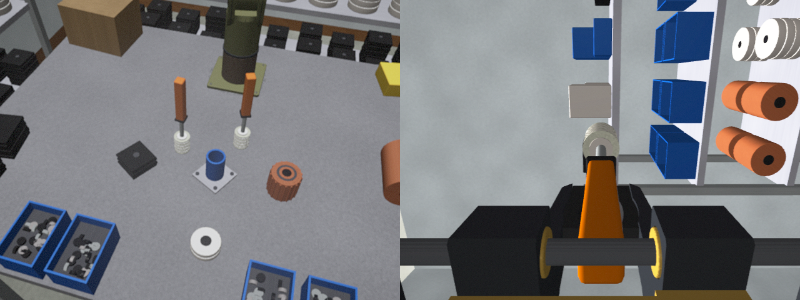

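The left half shows the bystanders, look-alikes and empty cup in place. The right half shows the brush gripped straight ahead at about (600,190), level, with shelves behind. A quick check of the clearance to those shelves, then I'll hand in.

```bash
python3 - <<'E'
from plant import r,optics
from h import *
s=optics.snapshot("wrist"); v,u=np.mgrid[0:300:3,0:640:3]; P=world(s,u.ravel(),v.ravel()); P=P[s["z_map"][v,u].ravel()>0]
d=P-[.504,-.436,.7785]; n=np.linalg.norm(d,axis=1); far=P[:,1]<-.46
print("nearest beyond tip",n[far].min(), P[far][n[far].argmin()])
br=P[(~far)&(P[:,1]<-.36)]; print("head pts z",br[:,2].min(),br[:,2].max(),"x",br[:,0].min(),br[:,0].max(),"y min",br[:,1].min())
if n[far].min()>.08: print(r.finish_job())
E
```

```text
nearest beyond tip 0.7009621552514221 [ 0.51191483 -1.13380823  0.71255327]
head pts z 0.7593182089372179 0.7960228552405768 x 0.4839907451332914 0.5127032426121605 y min -0.43261132503291816
the job is handed in; nothing more can be done
None
```

I scrubbed the cup with three full strokes of about 3 cm, each back down to the cup floor, then drew the brush out and handed the job in with it held still and level about 0.78 m above the bench, 0.7 m from the nearest thing beyond its tip, with the roll, pads and coils left where they were.

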